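# Open the screw press and draw out the pressed stack

### The job

Open the small screw press: turn its handwheel counterclockwise (seen from above) until the pressing plate has risen at least 30 mm from its fully lowered position, the wheel and screw rising along with it. Only then draw the bed out by its upturned lip, all the way, with the pressed stack still lying in its place on the bed, and leave the press open like that. Leave the jars, the tub of cotton buds and the weight where they are.

Things in the scene. Friction and masses are not known exactly. Their poses are not given: they have to be found in the camera images.
- press: small grey screw press, fixed: base 170 (x) by 210 (y) by 17 mm, two columns 22 mm thick at y = +-88 mm, across their tops a crossbeam 40 (x) by 210 mm (y), 142 to 167 mm above the table, with a brass nut of radius 19 mm up to 173 mm. Origin: centre of the base's underside, on the screw's axis; z up; the bed comes out along its -x axis.
- wheel (a joint): turn of the handwheel, rad; grows counterclockwise seen from above, 0 = plate fully lowered, end stop at 7.0. Starts between 0 and 0.6. It stays where it is left; turning takes about 0.2 N m (4 to 5 N at the middle of a spoke).
- platen (a joint): rise of the pressing plate, m; 0 = fully lowered (on the stack). Driven by the wheel: wheel, screw and plate rise together by 40 mm per turn (0.00637 m per rad). The plate is 124 mm (x) by 96 mm (y), 14 mm thick, and does not turn.
- wheel_hub (a point): centre of the dark steel handwheel, on the screw axis in the rim's mid plane; 200 mm above the table at platen = 0, rising with it. Rim: round bar 13 mm thick, inner radius 68, outer 82 mm. Hub: radius 15 mm, its nut up to 19 mm above the mid plane. Three straight spokes, open between. x axis along one spoke, turning with the wheel; z up.
- wheel_spoke (a point): middle of one spoke, 45 mm from the axis; turns and rises with the wheel. Spokes are straight round bars 10 mm thick; the other two lie 120 and 240 degrees farther round.
- bed (a joint): how far the bed is drawn out, m; 0 = home under the plate, end stop at 0.13 fully out, along the press's -x axis. Starts at 0. Light rails: about 2 N, stays where it is left.
- bed_lip (a point): middle of the top of the upturned lip at the bed's outer end, 81 mm above the table; axes as the press's. The lip is an upright aluminium plate 8 mm thick (x; its rolled top 10 mm), 112 mm wide (y), rising 48 mm above the bed's surface; 163 mm from the screw's axis when the bed is home. Behind it (towards the press) the bed is bare for 88 mm up to a curb.
- bed_centre (a point): centre of the bed's upper surface, 33 mm above the table, where the stack lies; moves with the bed; axes as the press's. A curb 6 mm high runs round the stack's place (138 by 108 mm inside).
- press_wad: the pressed stack: a pale block of boards and leaves 100 by 130 by 24 mm, loose on the bed with its long side along the bed's travel, inside the curb. Origin: centre of its underside; its y axis is the long side; z up.
- jar_large: white paste jar with red lid, 57 mm wide, 75 mm tall, standing on the table; origin at the centre of its underside
- jar_small: white paste jar with black lid, 49 mm wide, 60 mm tall, standing on the table; origin at the centre of its underside
- cotton_buds: clear tub of cotton buds, 77 mm wide, 80 mm tall, standing on the table; origin at the centre of its underside
- weight: grey cloth-covered weight, 100 by 46 by 27 mm, lying on the table; origin at the centre of its underside
Mind the look-alikes: they are no part of the job. What is meant by the press_wad is not pink, and is the larger of those in its own colour.

How it is judged:
By the outcome, as a careful person would: the job done as asked, in the order asked, and still so for the second after the job is handed in, with the robot touching nothing.
It also fails if it takes over 64 s, if anything falls off the work surface, if the arm or the gripper's body presses on something with over 40 N, if the wrist force passes 120 N, or if a joint passes its speed limit or range.

### The arm

A 7-joint arm with a two-finger parallel gripper is mounted at the origin on a cart in front of the work surface, level with it; the furniture and walls round the work are solid. World frame = base frame: x ahead of the robot, y to its left, z up, the work surface at z = 0. Lengths are in mm, angles in rad, forces in N, time in s.
With the tool pointing down it reaches from about 425 to 825 mm from the base axis. Payload 3.6 kg.
Tool frame: the origin (TCP) lies between the finger pads; the fingertips stand 19 mm ahead of it and the grasp point (between the pads) is the TCP (ctrl.finger_overhang is the distance from the TCP to the fingertips, in mm); z points along the fingers, y is the direction in which the jaws open and shut (so a half turn about z gives the same grasp; the last joint's range is limited). The gripper opens to 85 mm and grips with 20 to 120 N. Pads are 22 mm wide; open, the fingers measure 114 mm over their backs; the gripper's body (76 mm by 85 mm) begins 54 mm behind the grasp point. The pads swing forward as they close: fully open they stand 13 mm farther back than shut.
Start: joints at [-1.234, 0.615, -0.013, 1.423, 0.008, 1.103, -0.04], TCP at [231.255, 607.442, 250.297] pointing down, gripper open.
Joint ranges: [-3.12, 3.12], [-0.3, 2.06], [-1.34, 1.32], [0.26, 2.42], [-1.36, 4.5], [0.01, 1.98], [-2.84, 2.84]. Speed limits (rad/s): [2.79, 2.79, 3.14, 3.14, 3.14, 3.14, 3.14].

### API

Orientations are given as a rotation vector (axis times angle).
In Python, from bench import get_obs, get_image, get_calibration, ticket, nets, ctrl gives the robot as it stands.
- The arm moves only by the tool step_arm, never from a script. Its argument "commands" is a list of rows, each an object of numbers: "x", "y", "z": the shift along the tool's x, y, z in mm; "rx", "ry", "rz": the turn, a rotation vector about the tool's x, y, z in degrees; "gripper": the opening in per cent of the stroke, from 0 (shut) to 100 (fully open). A call has 1 to 20 rows; each row shifts and turns the pose as measured when the row begins, along the tool's axes as they then stand; what a row does not reach is not made up. A row lasts 1/10 s, in which the tool goes at most 50 mm and 8.59 degrees, less where a joint would pass 70% of its speed; a pose out of reach is approached as far as the arm can. A call is refused whole if a number of a shift passes 50 or a number of a turn 8.59, either way. A call with a gripper value outside its range is refused whole. The fingers move at their own pace and stop on an object; the grip force is fixed at half the most. Time passes only in rows, so rows that do not move let the fingers close. It gives the time, the measured TCP pose, the force and the opening at its end, in the units of the state.
- get_obs(): the state, without advancing time (a new reading comes with each control period).
- get_image(name): name is "side" or "top" or "wrist"; returns the picture (400x640x3 uint8, red, green, blue); there is no depth.
- get_calibration(name): a dict with "K" (3x3 intrinsics, pixels), "R" (3x3) and "t" (3): a world point X has camera coordinates R X + t; the wrist camera has in their place "tool_from_camera" (4x4, takes a point from camera to tool coordinates, whose origin is the TCP and whose axes are the flange's). Camera axes: x right, y down, z forward; pixel columns grow to the right and rows downward; lengths in mm; the calibration is good to about 2 mm. A picture is of the moment at which its call begins: read the wrist's pose just before it. get_calibration takes no time and is no camera call.
- ticket.close_job(): hands the job in, once; it reports no verdict.
Trained networks look in the newest picture that a camera, given by its name, has taken for a name from the list of things; names that differ only in an ending like _2 or _b are one class to them, and where a whole thing is asked for, a point or a joint stands for the part that bears it (a point fixed in the world has none). Each returns a list of dicts, best first, with "score" (0 to 1); they miss things now and then, are a little off and sometimes report something else, mostly with a low value. They report only what shows in the picture. A call takes as long as a camera call. They do not tell look-alikes from the thing itself.
- nets.trace(camera, label): "mask" (400x640 bool, what is visible of it).
- nets.pinpoint(camera, label): "xyz" ([x, y, z] in mm, in the coordinates of the camera as it stood for that picture, good to about 4 mm: a listed point, or the origin of a listed thing).
The state is a dict: "time_s": time; "joints": joint angles; "joint_vel": joint speeds; "tau": joint torques, N m; "tcp_pos": TCP position; "eef_rot": TCP orientation; "ft_force": force on the tool from outside, world axes, zero at the start; "moment": the same for the moment, N m; "width": finger opening in mm.
Only numpy, scipy, OpenCV 4.12 (cv2) and the standard library are available. Lean on these libraries where they do the work, as an engineer would, in place of code of your own. Each camera call takes 0.05 s, during which the arm holds its last target. There are 200 camera calls.

## Working session

There is one attempt and no reset: what is moved stays moved. The work goes in short steps, Python scripts to look and compute and a tool call to move; the robot and the scene stay as the last step left them, time stands still between calls to the robot, and variables do not carry over. Pictures are saved under pics/ and viewed, about 8 in all and at most 12, crops included, and the job is handed in when it is done.

Besides the shell and the picture viewer there is one more tool, called after ">>>" by a JSON object that holds its "api" and its "payload", one argument or row to a line. step_arm: Moves the arm, as the interface text tells. Its arguments: {"type":"object","properties":{"commands":{"type":"array","items":{"type":"object","properties":{"x":{"type":"number"},"y":{"type":"number"},"z":{"type":"number"},"rx":{"type":"number"},"ry":{"type":"number"},"rz":{"type":"number"},"gripper":{"type":"number"}}}}},"required":["commands"]}

```bash
mkdir -p pics
cat > h.py <<'E'
import numpy as np,cv2
from scipy.spatial.transform import Rotation as Ro
from bench import get_obs,get_image,get_calibration,ticket,nets,ctrl
def world(cam,p,o=None):
    c=get_calibration(cam);p=np.array(p,float)
    if cam=='wrist':
        T=np.array(c['tool_from_camera']);q=T[:3,:3]@p+T[:3,3]
        return Ro.from_rotvec(o['eef_rot']).as_matrix()@q+o['tcp_pos']
    return np.array(c['R']).T@(p-np.array(c['t']))
def pix(cam,X):
    c=get_calibration(cam);q=np.array(c['K'])@(np.array(c['R'])@X+c['t']);return q[:2]/q[2]
E
python3 - <<'E'
from h import *
o=get_obs();print(o)
ims=[]
for c in ['side','top']:
    im=get_image(c);ims.append(im)
    for l in ['press','wheel_hub','wheel_spoke','bed_lip','bed_centre','press_wad','jar_large','jar_small','cotton_buds','weight']:
        for r in nets.pinpoint(c,l):
            w=world(c,r['xyz']);print(c,l,round(r['score'],2),w.round(),pix(c,w).round())
cv2.imwrite('pics/a.png',cv2.resize(np.vstack(ims),None,fx=.75,fy=.75)[...,::-1])
print(get_obs()['time_s'])
E
```

```text
{'time_s': 0.0, 'joints': array([-1.23349632,  0.61592095, -0.01265281,  1.42493572,  0.00810789,
        1.10337294, -0.04040382]), 'joint_vel': array([ 1.01897105e-03, -8.87963078e-05, -1.17656751e-03,  1.64893743e-03,
       -1.76992279e-03, -1.51580855e-04,  1.94099846e-04]), 'tau': array([ 1.78052701e-04, -4.69221890e+01,  2.58472720e-01, -1.71030647e+01,
        9.70083667e-03,  9.52424132e-03, -1.62327086e-05]), 'tcp_pos': array([231.00502489, 606.79075692, 249.12464397]), 'eef_rot': array([-0.56807993, -3.08934954,  0.00400247]), 'ft_force': array([1.12991495, 0.34132266, 0.11542593]), 'moment': array([-0.00190769, -0.11352105, -0.00172045]), 'width': 85.47847408992084}
side press 0.6 [ 555. -216.   -0.] [331. 305.]
side wheel_hub 0.88 [ 554. -215.  205.] [331. 237.]
side bed_lip 0.91 [595. -56.  81.] [324. 242.]
side bed_lip 0.21 [ 560. -262.  203.] [341. 248.]
side press_wad 0.7 [ 778. -204.    1.] [408. 282.]
side press_wad 0.66 [819. 193.  -0.] [360. 210.]
side jar_large 0.66 [799.  10.  -1.] [379. 240.]
side jar_small 0.72 [713. 311.   2.] [318. 199.]
side cotton_buds 0.56 [592. 318.   2.] [285. 204.]
side weight 0.67 [442. 382.   1.] [238. 203.]
top press 0.58 [ 552. -216.   -4.] [402. 222.]
top wheel_hub 0.74 [ 549. -220.  200.] [416. 216.]
top wheel_spoke 0.8 [ 559. -262.  201.] [431. 212.]
top bed_lip 0.73 [593. -54.  75.] [354. 207.]
top press_wad 0.68 [817. 193.  -1.] [278. 145.]
top press_wad 0.6 [ 774. -203.    3.] [396. 156.]
top jar_large 0.59 [796.  14.  -1.] [331. 151.]
top jar_small 0.72 [711. 315.  -1.] [241. 176.]
top cotton_buds 0.6 [592. 321.  -4.] [239. 212.]
top weight 0.87 [445. 377.  -2.] [220. 257.]
1.1
```

View pics/a.png

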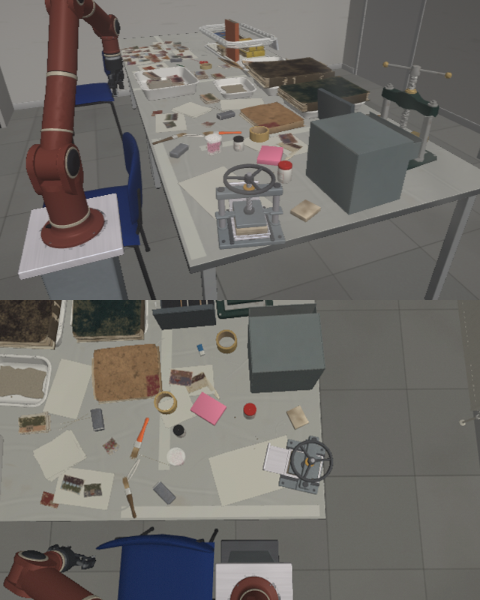

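Run:
```python
from h import *
o=get_obs();print(Ro.from_rotvec(o['eef_rot']).as_matrix().round(3))
hub=np.array([552,-217,202.]);t0=np.deg2rad(-81)
outs=[]
for c,(x0,y0,w,h) in {'top':(340,120,110,130),'side':(280,200,160,130)}.items():
    im=get_image(c);s=4
    for l in ['wheel_hub','wheel_spoke','bed_centre','press_wad']:
        for r in nets.pinpoint(c,l): print(c,l,round(r['score'],2),world(c,r['xyz']).round(1))
    b=cv2.resize(im[y0:y0+h,x0:x0+w],None,fx=s,fy=s,interpolation=cv2.INTER_CUBIC)[...,::-1].copy()
    P=lambda X:tuple(int(v) for v in ((pix(c,np.array(X,float))-[x0,y0])*s))
    for a in np.arange(0,6.28,.15): cv2.circle(b,P(hub+[75*np.cos(a),75*np.sin(a),0]),1,(0,255,0),-1)
    for k in range(3):
        a=t0+k*2.0944;cv2.circle(b,P(hub+[45*np.cos(a),45*np.sin(a),0]),3,(0,0,255),-1)
    u=np.array([.247,.969,0]);v=np.array([-.969,.247,0]);L=np.array([552,-217,81])+163*u
    for d in(-56,0,56): cv2.circle(b,P(L+d*v),3,(255,0,255),-1)
    outs.append(b)
H=max(b.shape[0] for b in outs)
b=np.hstack([cv2.copyMakeBorder(b,0,H-b.shape[0],0,0,cv2.BORDER_CONSTANT) for b in outs])
cv2.imwrite('pics/b.png',cv2.resize(b,None,fx=.74,fy=.74))
```

```text
[[-0.935  0.356 -0.   ]
 [ 0.356  0.935  0.   ]
 [ 0.     0.    -1.   ]]
top wheel_hub 0.69 [ 554.  -217.5  202.8]
top wheel_spoke 0.93 [ 555.1 -262.6  201. ]
top press_wad 0.92 [ 771.3 -206.3    1.7]
top press_wad 0.6 [8.163e+02 1.912e+02 8.000e-01]
side wheel_hub 0.72 [ 554.3 -217.4  202.9]
side wheel_spoke 0.82 [ 558.7 -259.5  203.4]
side bed_centre 0.51 [8.012e+02 1.100e+01 7.000e-01]
side bed_centre 0.29 [ 7.125e+02  3.128e+02 -7.000e-01]
side press_wad 0.91 [818.6 195.7   4.3]
side press_wad 0.87 [ 778.1 -208.2    1.4]
side press_wad 0.59 [ 552.8 -219.3   30.6]
```

View pics/b.png

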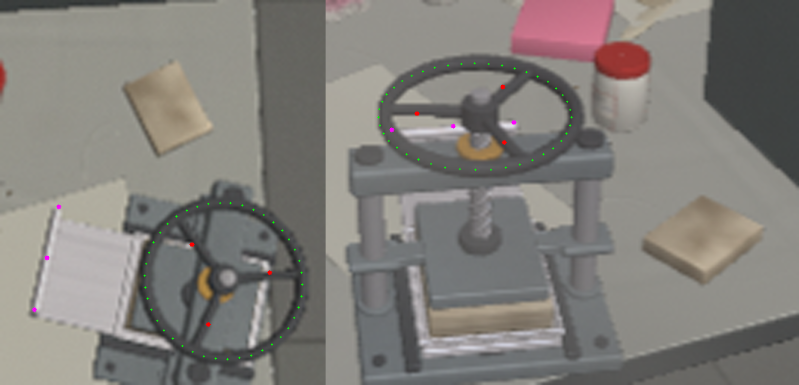

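The stack meant is the pale one under the plate (side crop ~490,318). The pink block (~565,25) is the wrong colour, and the pale one on the table (~703,238) is smaller and lies loose outside the press. The press, hub (553,-217,202) and lip overlays fit the picture, so I'm moving to the wheel.

>>> {"api": "step_arm", "payload": {
  "commands": [
    {"z": -25,"rz": -6.5,"gripper": 0},
    {"x": -29,"y": -39,"gripper": 0},
    {"x": -29,"y": -39,"gripper": 0},
    {"x": -29,"y": -39,"gripper": 0},
    {"x": -29,"y": -39,"gripper": 0},
    {"x": -29,"y": -39,"gripper": 0},
    {"x": -29,"y": -39,"gripper": 0},
    {"x": -29,"y": -39,"gripper": 0},
    {"x": -29,"y": -39,"gripper": 0},
    {"x": -29,"y": -39,"gripper": 0},
    {"x": -29,"y": -39,"gripper": 0},
    {"x": -29,"y": -39,"gripper": 0},
    {"x": -29,"y": -39,"gripper": 0},
    {"x": -29,"y": -39,"gripper": 0},
    {"x": -29,"y": -39,"gripper": 0},
    {"gripper": 0}
  ]
}}

```text
$.commands[0]: bad value
```

>>> {"api": "step_arm", "payload": {
  "commands": [
    {"x": 0,"y": 0,"z": -25,"rx": 0,"ry": 0,"rz": -6.5,"gripper": 0}
  ]
}}

```text
time_s: 1.7
tcp_pos: [230.3, 605.4, 271.7]
eef_rot: [-0.387, -3.116, 0.014]
ft_force: [0.5, 0.1, 0.7]
width: 73.2
```

All keys are required, so every row from here gives the full set.

>>> {"api": "step_arm", "payload": {
  "commands": [
    {"x": -29,"y": -39,"z": 0,"rx": 0,"ry": 0,"rz": 0,"gripper": 0},
    {"x": -29,"y": -39,"z": 0,"rx": 0,"ry": 0,"rz": 0,"gripper": 0},
    {"x": -29,"y": -39,"z": 0,"rx": 0,"ry": 0,"rz": 0,"gripper": 0},
    {"x": -29,"y": -39,"z": 0,"rx": 0,"ry": 0,"rz": 0,"gripper": 0},
    {"x": -29,"y": -39,"z": 0,"rx": 0,"ry": 0,"rz": 0,"gripper": 0},
    {"x": -29,"y": -39,"z": 0,"rx": 0,"ry": 0,"rz": 0,"gripper": 0},
    {"x": -29,"y": -39,"z": 0,"rx": 0,"ry": 0,"rz": 0,"gripper": 0},
    {"x": -29,"y": -39,"z": 0,"rx": 0,"ry": 0,"rz": 0,"gripper": 0},
    {"x": -29,"y": -39,"z": 0,"rx": 0,"ry": 0,"rz": 0,"gripper": 0},
    {"x": -29,"y": -39,"z": 0,"rx": 0,"ry": 0,"rz": 0,"gripper": 0},
    {"x": -29,"y": -39,"z": 0,"rx": 0,"ry": 0,"rz": 0,"gripper": 0},
    {"x": -29,"y": -39,"z": 0,"rx": 0,"ry": 0,"rz": 0,"gripper": 0},
    {"x": -29,"y": -39,"z": 0,"rx": 0,"ry": 0,"rz": 0,"gripper": 0},
    {"x": -29,"y": -39,"z": 0,"rx": 0,"ry": 0,"rz": 0,"gripper": 0}
  ]
}}

```text
time_s: 3.1
tcp_pos: [501.1, -28.1, 274.9]
eef_rot: [0.356, 3.114, 0.021]
ft_force: [1.3, 0.4, 0.0]
width: -0.3
```

```bash
cat >> h.py <<'E'
def to(X,Y,Z):
    o=get_obs();M=Ro.from_rotvec(o['eef_rot']).as_matrix()
    print('t',o['time_s'],'tcp',o['tcp_pos'].round(1),'d_tool',(M.T@(np.array([X,Y,Z])-o['tcp_pos'])).round(1));print(M.round(3));print('j',o['joints'].round(2),'f',o['ft_force'].round(1),'w',o['width'])
E
python3 -c "from h import *;to(549,-172,270)"
```

```text
t 3.1 tcp [501.1 -28.1 274.9] d_tool [ -79.  -129.5    3.6]
[[-0.974  0.225  0.009]
 [ 0.225  0.974  0.012]
 [-0.006  0.014 -1.   ]]
j [-0.07  0.36  0.13  1.82 -0.07  0.96  1.43] f [1.3 0.4 0. ] w -0.2630684965723184
```

>>> {"api": "step_arm", "payload": {
  "commands": [
    {"x": -20,"y": -33,"z": 0,"rx": 0,"ry": 0,"rz": 0,"gripper": 0},
    {"x": -20,"y": -33,"z": 0,"rx": 0,"ry": 0,"rz": 0,"gripper": 0},
    {"x": -20,"y": -33,"z": 0,"rx": 0,"ry": 0,"rz": 0,"gripper": 0},
    {"x": -19,"y": -30,"z": 0,"rx": 0,"ry": 0,"rz": 0,"gripper": 0},
    {"x": 0,"y": 0,"z": 0,"rx": 0,"ry": 0,"rz": 0,"gripper": 0}
  ]
}}

```text
time_s: 3.6
tcp_pos: [551.1, -187.7, 274.6]
eef_rot: [0.375, 3.106, 0.011]
ft_force: [-0.5, -1.0, -0.4]
width: -0.2
```

Run:
```python
from h import *
to(549,-172,203)
o=get_obs()
im=get_image('wrist')
for l in ['wheel_hub','wheel_spoke']:
    for r in nets.pinpoint('wrist',l): print(l,round(r['score'],2),world('wrist',r['xyz'],o).round(1))
t=get_image('top')
for l in ['wheel_hub','wheel_spoke']:
    for r in nets.pinpoint('top',l): print(l,round(r['score'],2),world('top',r['xyz'],o).round(1))
b=cv2.resize(t[130:290,340:480],None,fx=2.5,fy=2.5,interpolation=cv2.INTER_CUBIC)
cv2.imwrite('pics/c.png',cv2.resize(np.hstack([cv2.resize(im,None,fx=.65,fy=1)[:400],b]),None,fx=1,fy=1)[...,::-1])
```

```text
t 3.6 tcp [ 551.1 -187.7  274.6] d_tool [ 6.7 14.1 71.6]
[[-0.971  0.238  0.014]
 [ 0.238  0.971  0.006]
 [-0.012  0.009 -1.   ]]
j [ 0.19  0.48  0.16  1.61 -0.1   1.05  1.71] f [-0.5 -1.  -0.4] w -0.19253387237139255
wheel_hub 0.9 [ 555.  -217.2  200.2]
wheel_spoke 0.81 [ 559.2 -259.8  199.8]
wheel_spoke 0.46 [444.7 378.9   0.6]
```

View pics/c.png

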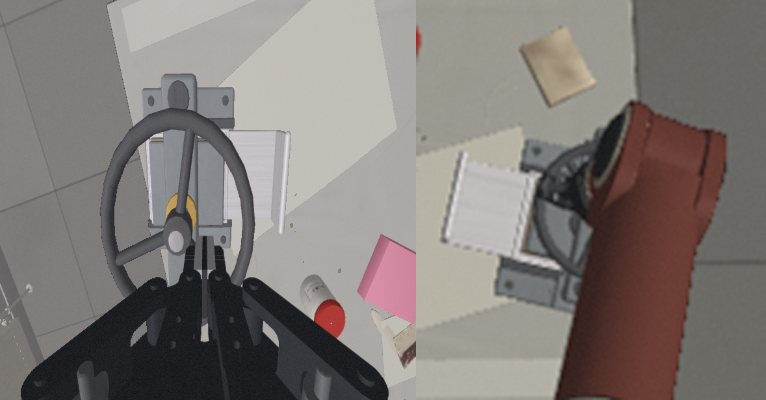

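The wrist view shows the spokes at about 156° (185,150) and -84° (140,250). The third, at 36°, is hidden by the gripper, which leaves the sector at 96° free. I'll go down there.

>>> {"api": "step_arm", "payload": {
  "commands": [
    {"x": 7,"y": 14,"z": 0,"rx": -0.4,"ry": 0.7,"rz": 0,"gripper": 0},
    {"x": 0,"y": 0,"z": 0,"rx": 0,"ry": 0,"rz": 0,"gripper": 0},
    {"x": 0,"y": 0,"z": 20,"rx": 0,"ry": 0,"rz": 0,"gripper": 0},
    {"x": 0,"y": 0,"z": 16,"rx": 0,"ry": 0,"rz": 0,"gripper": 0},
    {"x": 0,"y": 0,"z": 10,"rx": 0,"ry": 0,"rz": 0,"gripper": 0},
    {"x": 0,"y": 0,"z": 0,"rx": 0,"ry": 0,"rz": 0,"gripper": 0}
  ]
}}

```text
time_s: 4.5
tcp_pos: [548.3, -153.6, 229.6]
eef_rot: [0.339, 3.121, 0.04]
ft_force: [-0.1, 1.2, -0.2]
width: 0.1
```

```bash
python3 -c "from h import *;to(549,-172,203)"
```

```text
t 4.5 tcp [ 548.3 -153.6  229.6] d_tool [ -4.7 -18.5  26.1]
[[-0.977  0.215  0.005]
 [ 0.215  0.976  0.025]
 [ 0.001  0.025 -1.   ]]
j [ 0.16  0.51  0.14  1.69 -0.11  0.94  1.7 ] f [-0.1  1.2 -0.2] w 0.13227378573230328
```

>>> {"api": "step_arm", "payload": {
  "commands": [
    {"x": -4,"y": -16,"z": 0,"rx": 1.4,"ry": 0,"rz": 1.9,"gripper": 0},
    {"x": 0,"y": 0,"z": 0,"rx": 0,"ry": 0,"rz": 0,"gripper": 0},
    {"x": 0,"y": 0,"z": 0,"rx": 0,"ry": 0,"rz": 0,"gripper": 0}
  ]
}}

```text
time_s: 4.8
tcp_pos: [549.7, -171.8, 230.7]
eef_rot: [0.395, 3.115, -0.003]
ft_force: [0.1, 0.6, -0.4]
width: -0.3
```

```bash
python3 -c "from h import *;to(549,-172,203)"
```

```text
t 4.8 tcp [ 549.7 -171.8  230.7] d_tool [ 0.7 -0.3 27.7]
[[-0.968  0.25   0.001]
 [ 0.25   0.968 -0.002]
 [-0.002 -0.002 -1.   ]]
j [ 0.16  0.52  0.16  1.68 -0.1   0.95  1.68] f [ 0.1  0.6 -0.4] w -0.3212886835313506
```

Well placed and upright. Now down into the sector.

>>> {"api": "step_arm", "payload": {
  "commands": [
    {"x": 0,"y": 0,"z": 10,"rx": 0,"ry": 0,"rz": 0,"gripper": 0},
    {"x": 0,"y": 0,"z": 10,"rx": 0,"ry": 0,"rz": 0,"gripper": 0},
    {"x": 0,"y": 0,"z": 5,"rx": 0,"ry": 0,"rz": 0,"gripper": 0},
    {"x": 0,"y": 0,"z": 0,"rx": 0,"ry": 0,"rz": 0,"gripper": 0}
  ]
}}

```text
time_s: 5.2
tcp_pos: [549.9, -172.2, 204.2]
eef_rot: [0.396, 3.114, -0.003]
ft_force: [-0.2, 0.0, 0.0]
width: -0.0
```

```bash
cat >> h.py <<'E'
HUB=np.array([553.5,-217.])
def arc(n,dth,lead=0,r=45,dz=None):
    """rows of tool-axis shifts along the circle from the present angle"""
    o=get_obs();M=Ro.from_rotvec(o['eef_rot']).as_matrix()
    p=o['tcp_pos'];a=np.arctan2(*(p[:2]-HUB)[::-1]);print('t',o['time_s'],'p',p.round(1),'ang',np.rad2deg(a).round(1),'r',np.hypot(*(p[:2]-HUB)).round(1),'f',o['ft_force'].round(1),'z',M[:,2].round(3),'yaz',np.rad2deg(np.arctan2(M[1,1],M[0,1])).round(1))
    q=p
    for i in range(n):
        a+=dth;w=np.array([*(HUB+r*np.array([np.cos(a),np.sin(a)])),q[2]+(6.37*dth if dz is None else dz)])
        print((M.T@(w-q)).round(1).tolist(),np.rad2deg(a).round(0));q=w
E
python3 -c "from h import *;arc(10,.2)"
```

```text
t 5.2 p [ 549.9 -172.2  204.2] ang 94.6 r 44.9 f [-0.2  0.   0. ] z [ 0.002 -0.002 -1.   ] yaz 75.5
[8.2, -3.7, -1.3] 106.0
[7.2, -5.3, -1.3] 117.0
[6.0, -6.6, -1.3] 129.0
[4.6, -7.7, -1.3] 140.0
[3.0, -8.5, -1.3] 152.0
[1.2, -8.9, -1.3] 163.0
[-0.6, -9.0, -1.3] 175.0
[-2.3, -8.7, -1.3] 186.0
[-4.0, -8.0, -1.2] 198.0
[-5.5, -7.1, -1.2] 209.0
```

>>> {"api": "step_arm", "payload": {
  "commands": [
    {"x": 8,"y": -4,"z": 0,"rx": 0,"ry": 0,"rz": 0,"gripper": 0},
    {"x": 7,"y": -5,"z": 0,"rx": 0,"ry": 0,"rz": 0,"gripper": 0},
    {"x": 6,"y": -7,"z": 0,"rx": 0,"ry": 0,"rz": 0,"gripper": 0},
    {"x": 5,"y": -8,"z": -1,"rx": 0,"ry": 0,"rz": 0,"gripper": 0},
    {"x": 3,"y": -8,"z": -1,"rx": 0,"ry": 0,"rz": 0,"gripper": 0}
  ]
}}

```text
time_s: 5.7
tcp_pos: [516.2, -191.9, 206.9]
eef_rot: [0.386, 3.105, 0.008]
ft_force: [3.9, 5.2, -2.6]
width: -0.0
```

```bash
python3 -c "from h import *;arc(10,.2)"
```

```text
t 5.7 p [ 516.2 -191.9  206.9] ang 146.1 r 45.0 f [ 3.9  5.2 -2.6] z [ 0.013  0.004 -1.   ] yaz 75.8
[2.2, -8.7, -1.4] 158.0
[0.4, -9.0, -1.3] 169.0
[-1.4, -8.9, -1.3] 180.0
[-3.1, -8.4, -1.3] 192.0
[-4.8, -7.6, -1.3] 203.0
[-6.2, -6.5, -1.2] 215.0
[-7.4, -5.2, -1.2] 226.0
[-8.2, -3.6, -1.2] 238.0
[-8.8, -1.9, -1.2] 249.0
[-9.0, -0.1, -1.2] 261.0
```

>>> {"api": "step_arm", "payload": {
  "commands": [
    {"x": 2,"y": -9,"z": -1,"rx": 0,"ry": 0,"rz": 0,"gripper": 0},
    {"x": 0,"y": -9,"z": -1,"rx": 0,"ry": 0,"rz": 0,"gripper": 0},
    {"x": -1,"y": -9,"z": -1,"rx": 0,"ry": 0,"rz": 0,"gripper": 0},
    {"x": -3,"y": -8,"z": -1,"rx": 0,"ry": 0,"rz": 0,"gripper": 0},
    {"x": -5,"y": -8,"z": -1,"rx": 0,"ry": 0,"rz": 0,"gripper": 0},
    {"x": -6,"y": -6,"z": -1,"rx": 0,"ry": 0,"rz": 0,"gripper": 0}
  ]
}}

```text
time_s: 6.3
tcp_pos: [516.9, -222.0, 212.3]
eef_rot: [0.363, 3.112, 0.066]
ft_force: [-3.9, 5.2, 2.5]
width: -0.1
```

```bash
python3 -c "from h import *;arc(8,.2)"
```

```text
t 6.3 p [ 516.9 -222.   212.3] ang -172.3 r 36.9 f [-3.9  5.2  2.5] z [ 0.012  0.041 -0.999] yaz 76.7
[3.5, -10.8, -1.7] -161.0
[-5.6, -7.0, -1.6] -149.0
[-6.9, -5.8, -1.5] -138.0
[-7.9, -4.3, -1.4] -126.0
[-8.6, -2.6, -1.4] -115.0
[-8.9, -0.9, -1.3] -104.0
[-8.9, 0.9, -1.2] -92.0
[-8.6, 2.7, -1.1] -81.0
```

>>> {"api": "step_arm", "payload": {
  "commands": [
    {"x": 4,"y": -11,"z": 0,"rx": 1.2,"ry": 0,"rz": 0,"gripper": 0},
    {"x": -4,"y": -11,"z": -1,"rx": 1.2,"ry": 0,"rz": 0,"gripper": 0},
    {"x": -6,"y": -10,"z": -1,"rx": 0.5,"ry": 0,"rz": 0,"gripper": 0},
    {"x": -9,"y": -8,"z": -1,"rx": 0.5,"ry": 0,"rz": 0,"gripper": 0},
    {"x": -10,"y": -6,"z": -1,"rx": 0,"ry": 0,"rz": 0,"gripper": 0}
  ]
}}

```text
time_s: 6.8
tcp_pos: [522.2, -256.9, 212.9]
eef_rot: [-0.348, -3.098, -0.019]
ft_force: [-4.1, 5.1, 1.9]
width: 0.2
```

```bash
python3 -c "from h import *;arc(8,.25)"
```

```text
t 6.8 p [ 522.2 -256.9  212.9] ang -128.1 r 50.7 f [-4.1  5.1  1.9] z [-0.023  0.015 -1.   ] yaz 77.2
[-13.0, 1.7, -1.9] -114.0
[-11.2, -0.7, -1.9] -99.0
[-11.0, 2.1, -1.9] -85.0
[-10.1, 4.7, -1.8] -71.0
[-8.7, 7.1, -1.7] -56.0
[-6.6, 9.0, -1.7] -42.0
[-4.2, 10.4, -1.6] -28.0
[-1.5, 11.1, -1.5] -13.0
```

>>> {"api": "step_arm", "payload": {
  "commands": [
    {"x": -14,"y": 1,"z": -2,"rx": 0.5,"ry": -1,"rz": 0.5,"gripper": 0},
    {"x": -13,"y": -1,"z": -2,"rx": 0.4,"ry": -1,"rz": 0.5,"gripper": 0},
    {"x": -13,"y": 2,"z": -2,"rx": 0,"ry": -0.5,"rz": 0,"gripper": 0},
    {"x": -12,"y": 5,"z": -2,"rx": 0,"ry": -0.5,"rz": 0,"gripper": 0},
    {"x": -10,"y": 8,"z": -2,"rx": 0,"ry": 0,"rz": 0,"gripper": 0}
  ]
}}

```text
time_s: 7.3
tcp_pos: [561.4, -260.3, 218.2]
eef_rot: [-0.392, -3.089, 0.009]
ft_force: [-7.1, -3.1, 0.8]
width: 0.1
```

```bash
python3 -c "from h import *;arc(8,.25)"
```

```text
t 7.3 p [ 561.4 -260.3  218.2] ang -79.7 r 44.0 f [-7.1 -3.1  0.8] z [-0.028 -0.002 -1.   ] yaz 75.5
[-9.9, 5.0, -1.9] -65.0
[-7.7, 8.1, -1.9] -51.0
[-5.5, 9.8, -1.8] -37.0
[-2.9, 10.8, -1.8] -22.0
[-0.1, 11.2, -1.7] -8.0
[2.7, 10.9, -1.6] 6.0
[5.3, 9.9, -1.5] 21.0
[7.6, 8.3, -1.5] 35.0
```

>>> {"api": "step_arm", "payload": {
  "commands": [
    {"x": -12,"y": 6,"z": -2,"rx": 0,"ry": -1,"rz": 0,"gripper": 0},
    {"x": -10,"y": 9,"z": -2,"rx": 0,"ry": -1,"rz": 0,"gripper": 0},
    {"x": -7,"y": 11,"z": -2,"rx": 0,"ry": -0.5,"rz": 0,"gripper": 0},
    {"x": -4,"y": 13,"z": -2,"rx": 0,"ry": 0,"rz": 0,"gripper": 0},
    {"x": -1,"y": 13,"z": -2,"rx": 0,"ry": 0,"rz": 0,"gripper": 0}
  ]
}}

```text
time_s: 7.8
tcp_pos: [584.0, -239.8, 224.1]
eef_rot: [-0.426, -3.088, 0.058]
ft_force: [2.0, -9.6, -4.9]
width: -0.2
```

```bash
python3 -c "from h import *;arc(8,.25)"
```

```text
t 7.8 p [ 584.  -239.8  224.1] ang -36.8 r 38.1 f [ 2.  -9.6 -4.9] z [-0.029 -0.034 -0.999] yaz 74.3
[-9.1, 8.4, -2.1] -22.0
[0.1, 11.1, -2.0] -8.0
[2.9, 10.8, -2.0] 6.0
[5.5, 9.7, -1.9] 21.0
[7.7, 8.1, -1.8] 35.0
[9.5, 5.9, -1.7] 49.0
[10.7, 3.4, -1.5] 63.0
[11.2, 0.7, -1.4] 78.0
```

>>> {"api": "step_arm", "payload": {
  "commands": [
    {"x": -9,"y": 11,"z": -1,"rx": -1.2,"ry": -1,"rz": -0.8,"gripper": 0},
    {"x": -3,"y": 13,"z": -2,"rx": -1,"ry": -0.8,"rz": -0.5,"gripper": 0},
    {"x": 2,"y": 13,"z": -2,"rx": -0.5,"ry": 0,"rz": 0,"gripper": 0},
    {"x": 5,"y": 12,"z": -2,"rx": -0.5,"ry": 0,"rz": 0,"gripper": 0},
    {"x": 8,"y": 10,"z": -2,"rx": 0,"ry": 0,"rz": 0,"gripper": 0}
  ]
}}

```text
time_s: 8.3
tcp_pos: [586.8, -210.8, 230.4]
eef_rot: [0.428, 3.099, -0.038]
ft_force: [5.6, -4.9, -4.5]
width: 0.1
```

```bash
python3 -c "from h import *;arc(8,.25)"
```

```text
t 8.3 p [ 586.8 -210.8  230.4] ang 10.6 r 33.9 f [ 5.6 -4.9 -4.5] z [ 0.01  -0.026 -1.   ] yaz 74.3
[-3.8, 14.3, -1.9] 25.0
[8.3, 7.5, -1.9] 39.0
[9.9, 5.2, -1.9] 54.0
[10.9, 2.6, -1.8] 68.0
[11.2, -0.2, -1.8] 82.0
[10.8, -3.0, -1.7] 97.0
[9.7, -5.5, -1.6] 111.0
[8.1, -7.8, -1.5] 125.0
```

>>> {"api": "step_arm", "payload": {
  "commands": [
    {"x": -4,"y": 15,"z": -1,"rx": -1,"ry": 0.3,"rz": -0.8,"gripper": 0},
    {"x": 7,"y": 10,"z": -1,"rx": -0.8,"ry": 0.3,"rz": -0.5,"gripper": 0},
    {"x": 10,"y": 8,"z": -2,"rx": 0,"ry": 0,"rz": 0,"gripper": 0},
    {"x": 12,"y": 5,"z": -2,"rx": 0,"ry": 0,"rz": 0,"gripper": 0},
    {"x": 13,"y": 1,"z": -2,"rx": 0,"ry": 0,"rz": 0,"gripper": 0}
  ]
}}

```text
time_s: 8.8
tcp_pos: [567.0, -178.4, 240.7]
eef_rot: [0.4, 3.081, -0.02]
ft_force: [6.9, -4.0, -4.1]
width: 0.1
```

```bash
python3 -c "from h import *;arc(6,.2)"
```

```text
t 8.8 p [ 567.  -178.4  240.7] ang 70.7 r 40.8 f [ 6.9 -4.  -4.1] z [ 0.033 -0.017 -0.999] yaz 75.2
[8.6, 3.9, -1.6] 82.0
[8.7, -2.0, -1.6] 94.0
[8.1, -3.7, -1.5] 105.0
[7.3, -5.2, -1.5] 117.0
[6.1, -6.6, -1.4] 128.0
[4.6, -7.7, -1.4] 139.0
```

>>> {"api": "step_arm", "payload": {
  "commands": [
    {"x": 11,"y": 3,"z": 0,"rx": -0.6,"ry": 1,"rz": 0,"gripper": 0},
    {"x": 11,"y": -2,"z": 0,"rx": 0,"ry": 0.8,"rz": 0,"gripper": 0},
    {"x": 8,"y": -4,"z": -1,"rx": 0,"ry": 0,"rz": 0,"gripper": 0}
  ]
}}

```text
time_s: 9.1
tcp_pos: [549.3, -174.0, 246.1]
eef_rot: [0.392, 3.078, 0.003]
ft_force: [4.3, 0.6, -1.9]
width: -0.3
```

Run:
```python
from h import *
arc(1,.2)
o=get_obs();im=get_image('side')
for c in ['side','wrist']:
  get_image(c)
  for l in ['wheel_hub','wheel_spoke','bed_lip']:
    for r in nets.pinpoint(c,l): print(c,l,round(r['score'],2),world(c,r['xyz'],o).round(1))
cv2.imwrite('pics/d.png',cv2.resize(im[180:340,250:470],None,fx=3,fy=3,interpolation=cv2.INTER_CUBIC)[...,::-1])
```

```text
t 9.1 p [ 549.3 -174.   246.1] ang 95.6 r 43.2 f [ 4.3  0.6 -1.9] z [ 0.038 -0.003 -0.999] yaz 75.5
[8.6, -2.2, -1.6] 107.0
side wheel_hub 0.23 [592.  -58.5  81.8]
side wheel_spoke 0.68 [ 534.3 -257.   237.8]
side bed_lip 0.7 [595.7 -58.1  83.4]
side bed_lip 0.62 [ 555.7 -219.    32. ]
side bed_lip 0.38 [711.3 319.9   2.3]
wrist wheel_hub 0.85 [ 555.8 -216.3  239.5]
wrist wheel_spoke 0.57 [ 535.5 -253.5  238.2]
wrist bed_lip 0.66 [596.  -62.6  83.5]
```

View pics/d.png

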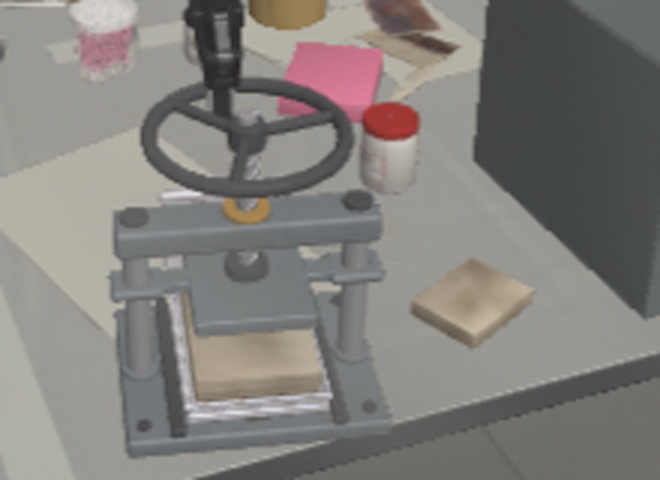

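The wheel sits at 237–239 mm. Its spokes turned about 5.7 rad, so the plate rose about 36 mm or more, and the side picture shows the plate (250,300) clear of the stack (255,350). Next I back off, lift and go to the lip.

>>> {"api": "step_arm", "payload": {
  "commands": [
    {"x": -9,"y": 0,"z": 0,"rx": 0,"ry": 0,"rz": 0,"gripper": 0},
    {"x": 0,"y": 0,"z": -20,"rx": 0,"ry": 0.8,"rz": 0,"gripper": 0},
    {"x": 0,"y": 0,"z": -30,"rx": 0,"ry": 0.8,"rz": 0,"gripper": 0},
    {"x": 0,"y": 0,"z": -20,"rx": 0,"ry": 0,"rz": 0,"gripper": 0},
    {"x": 0,"y": 0,"z": 0,"rx": 0,"ry": 0,"rz": 0,"gripper": 0},
    {"x": -5,"y": 30,"z": 0,"rx": 0,"ry": 0,"rz": 0,"gripper": 0},
    {"x": -5,"y": 35,"z": 0,"rx": 0,"ry": 0,"rz": 0,"gripper": 0},
    {"x": -5,"y": 30,"z": 0,"rx": 0,"ry": 0,"rz": 0,"gripper": 0},
    {"x": 0,"y": 10,"z": 0,"rx": 0,"ry": 0,"rz": 0,"gripper": 100},
    {"x": 0,"y": 0,"z": 0,"rx": 0,"ry": 0,"rz": 0,"gripper": 100},
    {"x": 0,"y": 0,"z": 0,"rx": 0,"ry": 0,"rz": 0,"gripper": 100}
  ]
}}

```text
time_s: 10.65
tcp_pos: [589.0, -79.5, 308.5]
eef_rot: [-0.404, -3.083, -0.007]
ft_force: [0.6, 0.2, 0.2]
width: 43.5
```

Run:
```python
from h import *
to(594,-57,68)
o=get_obs()
for c in ['top','side','wrist']:
  get_image(c)
  for l in ['wheel_hub','bed_lip','wheel_spoke']:
    for r in nets.pinpoint(c,l): print(c,l,round(r['score'],2),world(c,r['xyz'],o).round(1))
```

```text
t 10.65 tcp [589.  -79.5 308.5] d_tool [ -6.8  23.  240.4]
[[-0.966  0.258 -0.031]
 [ 0.258  0.966  0.008]
 [ 0.033  0.    -0.999]]
j [ 0.    0.5   0.16  1.48 -0.09  1.2   1.49] f [0.6 0.2 0.2] w 43.54191716821141
top wheel_hub 0.89 [ 553.4 -219.8  236. ]
top wheel_hub 0.51 [ 552.4 -214.6   -2.8]
top bed_lip 0.88 [589.8 -57.6  77.7]
top wheel_spoke 0.61 [ 534.1 -259.1  237.4]
side wheel_hub 0.69 [ 555.  -215.9  238.8]
side bed_lip 0.98 [596.2 -56.   79.1]
side wheel_spoke 0.79 [ 538.  -255.5  237. ]
wrist wheel_hub 0.93 [ 556.2 -218.1  238.2]
wrist wheel_hub 0.63 [793.9   8.9  -5.2]
wrist bed_lip 0.69 [593.9 -58.6  81.7]
wrist wheel_spoke 0.61 [ 533.3 -256.9  234.9]
wrist wheel_spoke 0.52 [592.6 318.7  -2.8]
```

>>> {"api": "step_arm", "payload": {
  "commands": [
    {"x": -7,"y": 23,"z": 0,"rx": 0,"ry": -1.8,"rz": 0,"gripper": 100},
    {"x": 0,"y": 0,"z": 0,"rx": 0,"ry": 0,"rz": 0,"gripper": 100},
    {"x": 0,"y": 0,"z": 30,"rx": 0,"ry": 0,"rz": 0,"gripper": 100},
    {"x": 0,"y": 0,"z": 40,"rx": 0,"ry": 0,"rz": 0,"gripper": 100},
    {"x": 0,"y": 0,"z": 40,"rx": 0,"ry": 0,"rz": 0,"gripper": 100},
    {"x": 0,"y": 0,"z": 25,"rx": 0,"ry": 0,"rz": 0,"gripper": 100},
    {"x": 0,"y": 0,"z": 0,"rx": 0,"ry": 0,"rz": 0,"gripper": 100},
    {"x": 0,"y": 0,"z": 0,"rx": 0,"ry": 0,"rz": 0,"gripper": 100}
  ]
}}

```text
time_s: 12.05
tcp_pos: [605.3, -60.5, 173.4]
eef_rot: [0.407, 3.107, -0.001]
ft_force: [0.2, 0.4, 0.1]
width: 85.8
```

```bash
python3 -c "from h import *;to(594,-57,68)"
```

```text
t 12.05 tcp [605.3 -60.5 173.4] d_tool [ 12.8   0.5 105.3]
[[-0.966  0.257  0.008]
 [ 0.257  0.966 -0.002]
 [-0.009  0.    -1.   ]]
j [-0.02  0.63  0.14  1.65 -0.1   0.86  1.47] f [0.2 0.4 0.1] w 85.78191948855097
```

>>> {"api": "step_arm", "payload": {
  "commands": [
    {"x": 12,"y": 0,"z": 0,"rx": 0,"ry": 0.4,"rz": 0,"gripper": 100},
    {"x": 0,"y": 0,"z": 30,"rx": 0,"ry": 0,"rz": 0,"gripper": 100},
    {"x": 0,"y": 0,"z": 30,"rx": 0,"ry": 0,"rz": 0,"gripper": 100},
    {"x": 0,"y": 0,"z": 0,"rx": 0,"ry": 0,"rz": 0,"gripper": 100},
    {"x": 0,"y": 0,"z": 0,"rx": 0,"ry": 0,"rz": 0,"gripper": 100}
  ]
}}

```text
time_s: 12.55
tcp_pos: [597.5, -58.1, 122.3]
eef_rot: [0.406, 3.098, 0.002]
ft_force: [0.3, 0.3, 1.2]
width: 85.3
```

Run:
```python
from h import *
to(594,-57,68)
im=get_image('side');w=get_image('wrist')
cv2.imwrite('pics/e.png',np.hstack([cv2.resize(im[170:330,250:410],(400,400),interpolation=cv2.INTER_CUBIC),cv2.resize(w[:,120:520],(400,400))])[...,::-1])
```

```text
t 12.55 tcp [597.5 -58.1 122.3] d_tool [ 4.6  0.  54.2]
[[-0.966  0.257  0.018]
 [ 0.257  0.966 -0.001]
 [-0.017  0.003 -1.   ]]
j [-0.02  0.68  0.12  1.73 -0.12  0.72  1.48] f [0.3 0.3 1.2] w 85.29272026093382
```

View pics/e.png

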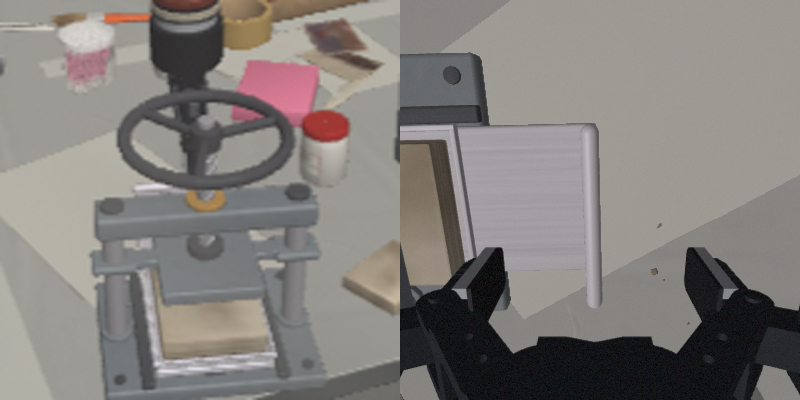

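The lip (590,215 in the right half) is centred between the open fingers. Down, then grip.

>>> {"api": "step_arm", "payload": {
  "commands": [
    {"x": 4,"y": 0,"z": 0,"rx": 0,"ry": 1,"rz": 0,"gripper": 100},
    {"x": 0,"y": 0,"z": 20,"rx": 0,"ry": 0,"rz": 0,"gripper": 100},
    {"x": 0,"y": 0,"z": 20,"rx": 0,"ry": 0,"rz": 0,"gripper": 100},
    {"x": 0,"y": 0,"z": 9,"rx": 0,"ry": 0,"rz": 0,"gripper": 100},
    {"x": 0,"y": 0,"z": 0,"rx": 0,"ry": 0,"rz": 0,"gripper": 100},
    {"x": 0,"y": 0,"z": 0,"rx": 0,"ry": 0,"rz": 0,"gripper": 100}
  ]
}}

```text
time_s: 13.25
tcp_pos: [598.4, -57.3, 80.3]
eef_rot: [0.406, 3.103, 0.008]
ft_force: [1.1, -0.2, 0.2]
width: 85.4
```

```bash
python3 -c "from h import *;to(594,-57,68)"
```

```text
t 13.25 tcp [598.4 -57.3  80.3] d_tool [ 4.4 -0.9 12.2]
[[-0.966  0.257  0.013]
 [ 0.257  0.966  0.003]
 [-0.011  0.006 -1.   ]]
j [-0.01  0.74  0.11  1.75 -0.13  0.64  1.49] f [ 1.1 -0.2  0.2] w 85.42886896522955
```

>>> {"api": "step_arm", "payload": {
  "commands": [
    {"x": 4,"y": -1,"z": 12,"rx": 0,"ry": 0.7,"rz": 0,"gripper": 100},
    {"x": 0,"y": 0,"z": 0,"rx": 0,"ry": 0,"rz": 0,"gripper": 100},
    {"x": 0,"y": 0,"z": 0,"rx": 0,"ry": 0,"rz": 0,"gripper": 5},
    {"x": 0,"y": 0,"z": 0,"rx": 0,"ry": 0,"rz": 0,"gripper": 5},
    {"x": 0,"y": 0,"z": 0,"rx": 0,"ry": 0,"rz": 0,"gripper": 5},
    {"x": 0,"y": 0,"z": 0,"rx": 0,"ry": 0,"rz": 0,"gripper": 5},
    {"x": 0,"y": 0,"z": 0,"rx": 0,"ry": 0,"rz": 0,"gripper": 5},
    {"x": 0,"y": 0,"z": 0,"rx": 0,"ry": 0,"rz": 0,"gripper": 5}
  ]
}}

```text
time_s: 14.05
tcp_pos: [595.5, -57.7, 70.0]
eef_rot: [0.406, 3.112, 0.009]
ft_force: [0.4, -0.3, -0.4]
width: 8.0
```

```bash
python3 -c "from h import *;to(626,69,68)"
```

```text
t 14.05 tcp [595.5 -57.7  70. ] d_tool [  3.  130.3   2.8]
[[-0.967  0.256  0.004]
 [ 0.256  0.967  0.006]
 [-0.002  0.006 -1.   ]]
j [-0.    0.76  0.1   1.76 -0.13  0.63  1.49] f [ 0.4 -0.3 -0.4] w 8.027460053760633
```

>>> {"api": "step_arm", "payload": {
  "commands": [
    {"x": 0,"y": 6,"z": 0,"rx": 0,"ry": 0,"rz": 0,"gripper": 0},
    {"x": 0,"y": 10,"z": 0,"rx": 0,"ry": 0,"rz": 0,"gripper": 0},
    {"x": 0,"y": 10,"z": 0,"rx": 0,"ry": 0,"rz": 0,"gripper": 0},
    {"x": 0,"y": 10,"z": 0,"rx": 0,"ry": 0,"rz": 0,"gripper": 0},
    {"x": 0,"y": 10,"z": 0,"rx": 0,"ry": 0,"rz": 0,"gripper": 0},
    {"x": 0,"y": 10,"z": 0,"rx": 0,"ry": 0,"rz": 0,"gripper": 0}
  ]
}}

```text
time_s: 14.65
tcp_pos: [608.4, -3.9, 70.0]
eef_rot: [-0.408, -3.114, -0.0]
ft_force: [-2.5, -1.6, 1.0]
width: 8.1
```

```bash
python3 -c "from h import *;to(626,69,68)"
```

```text
t 14.65 tcp [608.4  -3.9  70. ] d_tool [ 1.8 74.9  2. ]
[[-0.966  0.258 -0.001]
 [ 0.258  0.966  0.   ]
 [ 0.001 -0.    -1.   ]]
j [-0.1   0.77  0.12  1.72 -0.14  0.66  1.41] f [-2.5 -1.6  1. ] w 8.052039031567046
```

>>> {"api": "step_arm", "payload": {
  "commands": [
    {"x": 0,"y": 10,"z": 0,"rx": 0,"ry": 0,"rz": 0,"gripper": 0},
    {"x": 0,"y": 10,"z": 0,"rx": 0,"ry": 0,"rz": 0,"gripper": 0},
    {"x": 0,"y": 10,"z": 0,"rx": 0,"ry": 0,"rz": 0,"gripper": 0},
    {"x": 0,"y": 10,"z": 0,"rx": 0,"ry": 0,"rz": 0,"gripper": 0},
    {"x": 0,"y": 10,"z": 0,"rx": 0,"ry": 0,"rz": 0,"gripper": 0},
    {"x": 0,"y": 8,"z": 0,"rx": 0,"ry": 0,"rz": 0,"gripper": 0}
  ]
}}

```text
time_s: 15.25
tcp_pos: [623.6, 59.6, 69.9]
eef_rot: [-0.404, -3.112, -0.002]
ft_force: [-2.2, -2.7, 2.3]
width: 8.0
```

```bash
python3 -c "from h import *;to(626,69,68)"
```

```text
t 15.25 tcp [623.6  59.6  69.9] d_tool [0.1 9.7 2. ]
[[-0.967  0.255 -0.004]
 [ 0.255  0.967  0.002]
 [ 0.004  0.001 -1.   ]]
j [-0.21  0.79  0.13  1.67 -0.15  0.7   1.32] f [-2.2 -2.7  2.3] w 7.989948303822608
```

Now in small steps to the end stop, watching the force.

>>> {"api": "step_arm", "payload": {
  "commands": [
    {"x": 0,"y": 4,"z": 0,"rx": 0,"ry": 0,"rz": 0,"gripper": 0},
    {"x": 0,"y": 4,"z": 0,"rx": 0,"ry": 0,"rz": 0,"gripper": 0},
    {"x": 0,"y": 4,"z": 0,"rx": 0,"ry": 0,"rz": 0,"gripper": 0},
    {"x": 0,"y": 4,"z": 0,"rx": 0,"ry": 0,"rz": 0,"gripper": 0}
  ]
}}

```text
time_s: 15.65
tcp_pos: [625.5, 67.7, 69.9]
eef_rot: [-0.408, -3.106, 0.019]
ft_force: [-4.7, -5.7, 4.9]
width: 8.0
```

>>> {"api": "step_arm", "payload": {
  "commands": [
    {"x": 0,"y": 4,"z": 0,"rx": 0,"ry": 0,"rz": 0,"gripper": 0},
    {"x": 0,"y": 4,"z": 0,"rx": 0,"ry": 0,"rz": 0,"gripper": 0}
  ]
}}

```text
time_s: 15.85
tcp_pos: [625.5, 67.7, 70.0]
eef_rot: [-0.415, -3.101, 0.035]
ft_force: [-5.2, -6.2, 3.3]
width: 8.4
```

>>> {"api": "step_arm", "payload": {
  "commands": [
    {"x": 0,"y": 10,"z": 0,"rx": 0,"ry": 0,"rz": 0,"gripper": 0},
    {"x": 0,"y": 12,"z": 0,"rx": 0,"ry": 0,"rz": 0,"gripper": 0}
  ]
}}

```text
time_s: 16.05
tcp_pos: [625.6, 67.8, 69.8]
eef_rot: [-0.43, -3.086, 0.081]
ft_force: [-10.6, -19.9, 10.0]
width: 8.1
```

Run:
```python
from h import *
to(626,69,68)
for c in ['top','side']:
  get_image(c)
  for l in ['bed_lip','bed_centre','press_wad','wheel_hub']:
    for r in nets.pinpoint(c,l): print(c,l,round(r['score'],2),world(c,r['xyz']).round(1))
```

```text
t 16.05 tcp [625.6  67.8  69.8] d_tool [-0.1  1.3  1.8]
[[-0.962  0.272 -0.032]
 [ 0.274  0.961 -0.048]
 [ 0.018 -0.055 -0.998]]
j [-0.27  0.81  0.18  1.63 -0.13  0.75  1.25] f [-10.6 -19.9  10. ] w 8.05070556953665
top bed_lip 0.94 [622.4  74.4  80. ]
top bed_lip 0.22 [ 552.3 -216.6   -0. ]
top bed_centre 0.48 [ 552.8 -220.2  237.9]
top press_wad 0.73 [814.7 194.1  -1.9]
top press_wad 0.67 [ 773.8 -208.5    1.2]
top press_wad 0.63 [587.3 -87.4  31. ]
top wheel_hub 0.6 [ 553.  -215.6  238.6]
side bed_lip 0.81 [623.3  69.7  80.5]
side bed_centre 0.43 [ 533.9 -256.4  235.5]
side press_wad 0.68 [820.4 192.2   1.4]
side press_wad 0.67 [ 7.769e+02 -2.036e+02 -2.000e-01]
```

End stop confirmed: no motion under 22 N. Release and lift.

>>> {"api": "step_arm", "payload": {
  "commands": [
    {"x": 0,"y": 0,"z": 0,"rx": 0,"ry": 0,"rz": 0,"gripper": 0},
    {"x": 0,"y": 0,"z": 0,"rx": 0,"ry": 0,"rz": 0,"gripper": 60},
    {"x": 0,"y": 0,"z": 0,"rx": 0,"ry": 0,"rz": 0,"gripper": 60},
    {"x": 0,"y": 0,"z": 0,"rx": 0,"ry": 0,"rz": 0,"gripper": 60},
    {"x": 0,"y": 0,"z": 0,"rx": 0,"ry": 0,"rz": 0,"gripper": 60}
  ]
}}

```text
time_s: 17.05
tcp_pos: [627.9, 70.2, 70.0]
eef_rot: [-0.436, -3.091, 0.07]
ft_force: [0.2, -0.4, -1.0]
width: 51.2
```

Run:
```python
from h import *
to(624,71,68)
```

```text
t 17.05 tcp [627.9  70.2  70. ] d_tool [ 3.9 -0.2  2. ]
[[-0.961  0.276 -0.025]
 [ 0.277  0.96  -0.041]
 [ 0.013 -0.047 -0.999]]
j [-0.27  0.81  0.18  1.63 -0.13  0.75  1.25] f [ 0.2 -0.4 -1. ] w 51.2034256053495
```

>>> {"api": "step_arm", "payload": {
  "commands": [
    {"x": 0,"y": -1,"z": -15,"rx": 0,"ry": 0,"rz": 0,"gripper": 60},
    {"x": 0,"y": -1,"z": -25,"rx": 0,"ry": 0,"rz": 0,"gripper": 60},
    {"x": 0,"y": 0,"z": -40,"rx": 0,"ry": 0,"rz": 0,"gripper": 60},
    {"x": 0,"y": 0,"z": -40,"rx": 0,"ry": 0,"rz": 0,"gripper": 60},
    {"x": 0,"y": 40,"z": -30,"rx": 0,"ry": 0,"rz": 0,"gripper": 60},
    {"x": 0,"y": 45,"z": -10,"rx": 0,"ry": 0,"rz": 0,"gripper": 60},
    {"x": 0,"y": 45,"z": 0,"rx": 0,"ry": 0,"rz": 0,"gripper": 60},
    {"x": 0,"y": 20,"z": 0,"rx": 0,"ry": 0,"rz": 0,"gripper": 60},
    {"x": 0,"y": 0,"z": 0,"rx": 0,"ry": 0,"rz": 0,"gripper": 60},
    {"x": 0,"y": 0,"z": 0,"rx": 0,"ry": 0,"rz": 0,"gripper": 60}
  ]
}}

```text
time_s: 18.05
tcp_pos: [676.0, 222.3, 239.5]
eef_rot: [-0.444, -3.1, 0.062]
ft_force: [0.4, -0.5, 0.7]
width: 51.4
```

Run:
```python
from h import *
o=get_obs();print(o['time_s'],o['tcp_pos'],o['ft_force'])
ims=[]
for c,(y0,x0) in {'top':(100,260),'side':(180,250)}.items():
  im=get_image(c);ims.append(cv2.resize(im[y0:y0+170,x0:x0+190],None,fx=2.1,fy=2.1,interpolation=cv2.INTER_CUBIC))
  for l in ['bed_lip','press_wad','wheel_hub','wheel_spoke','jar_large','jar_small','cotton_buds','weight']:
    for r in nets.pinpoint(c,l): 
      if r['score']>.4: print(c,l,round(r['score'],2),world(c,r['xyz']).round(1))
cv2.imwrite('pics/f.png',np.hstack(ims)[...,::-1])
```

```text
18.05 [676.00930201 222.29344288 239.54237242] [ 0.42525204 -0.51835402  0.66458598]
top bed_lip 0.79 [622.9  75.6  77.3]
top press_wad 0.69 [815.3 194.8  -3.9]
top press_wad 0.6 [587.5 -89.2  33.4]
top press_wad 0.56 [ 773.2 -204.6    1.1]
top wheel_hub 0.59 [ 551.7 -220.8  237.8]
top wheel_spoke 0.8 [ 532.8 -259.5  236.6]
top jar_large 0.67 [794.3  10.4  -1. ]
top cotton_buds 0.52 [ 5.901e+02  3.217e+02 -2.000e-01]
top weight 0.93 [448.2 380.    0.5]
top weight 0.42 [623.3  70.9  79.6]
side bed_lip 0.94 [624.3  69.   81.4]
side press_wad 0.79 [ 779.3 -206.4    0.9]
side press_wad 0.7 [821.6 193.3  -2.2]
side wheel_hub 0.71 [ 552.9 -216.3  240.5]
side wheel_spoke 0.91 [ 536.3 -255.8  238.9]
side jar_large 0.57 [799.8  11.1   1.2]
side jar_small 0.59 [ 7.160e+02  3.149e+02 -1.000e-01]
side cotton_buds 0.86 [593.9 321.3   2.7]
side weight 0.55 [4.430e+02 3.772e+02 3.000e-01]
```

View pics/f.png

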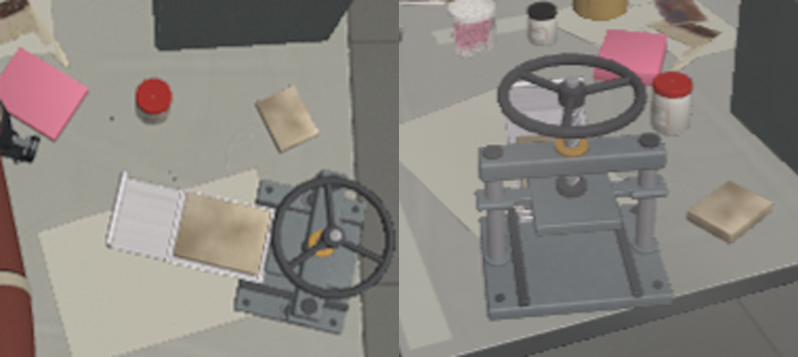

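The picture shows the bed fully out (top 145,215), the stack lying inside the curb (222,233), the plate raised, and the robot clear of everything.

```bash
python3 -c "from h import *;print(ticket.close_job())"
```

```text
the job is handed in; nothing more can be done
None
```

The press is open with the bed drawn fully out, and the job is handed in at about 18 s of robot time. `close_job()` reports no verdict.

- **Wheel:** I pushed one spoke round counterclockwise by about 5.7 rad. The last checks put the hub at 238–240 mm, against 200 mm with the plate fully lowered. That is a plate rise of about 36–40 mm, more than the 30 mm asked.
- **Bed:** Only after that did I grip the lip and draw the bed out. It stopped moving and stayed put under about 22 N. The arm measured 129 mm of travel, against the 130 mm stop.
- **Stack:** It lies inside the curb, measured at (587, -89) mm where (585, -91) was expected.
- **Other things:** The jars, tub and weight read within about 5 mm of their first positions, which is about the networks' accuracy. The robot is clear of everything.
- **Checks that failed or disagreed:** The networks gave a few false finds, such as the lip once read as a weight. The side camera did not find the stack once the bed was out, so its position rests on the top camera and the picture.

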